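# Take the spine model apart onto its display plates

## Task

The two short stacks of coloured model vertebrae are to be taken apart for the anatomy display: first drop the brass plug that stands on one of them through the funnel into its tube, before you move any vertebra. Then set each of the four vertebrae upright in the middle of the round display plate of its own colour, cream side down as it stands now, facing any way; set them down gently rather than dropping them, and leave everything released and at rest.

Things in the scene. Friction and masses are not known exactly. Their poses are not given: they have to be found in the camera images.
- v_orange_center (a point): orange vertebra: centre of its round body, 50 mm wide, 42 mm tall incl. the cream layer fixed below; flat top and underside. Own z up; bony arch juts out to 68 mm along own -x, 29 mm to each side there: grip across own y. About 0.1 kg. Starts as a stack's lower piece, underside 12 mm up on a dark wooden stand.
- v_blue_center (a point): blue vertebra: centre of its round body, 50 mm wide, 42 mm tall incl. the cream layer fixed below; flat top and underside. Own z up; bony arch juts out to 68 mm along own -x, 29 mm to each side there: grip across own y. About 0.1 kg. Starts as a stack's lower piece, underside 12 mm up on a dark wooden stand.
- v_green_center (a point): green vertebra: centre of its round body, 40 mm wide, 42 mm tall incl. the cream layer fixed below; flat top and underside. Own z up; bony arch juts out to 54 mm along own -x, 24 mm to each side there: grip across own y. About 0.1 kg. Starts as a stack's upper piece, underside 54 mm up, on a wider one (50 mm body); fingertips below its underside would catch that.
- v_white_center (a point): white vertebra: centre of its round body, 40 mm wide, 42 mm tall incl. the cream layer fixed below; flat top and underside. Own z up; bony arch juts out to 54 mm along own -x, 24 mm to each side there: grip across own y. About 0.1 kg. Starts as a stack's upper piece, underside 54 mm up, on a wider one (50 mm body); fingertips below its underside would catch that.
- plug_center (a point): centre of the small loose brass plug, an upright cylinder 14 mm in diameter and 20 mm tall (this point is 10 mm above its underside), 25 g. At the start it stands on the flat top of one of the two stacks, its underside 96 mm above the table
- funnel_mouth (a point): centre of the open mouth, 85 mm above the table, of a fixed steel funnel on a black foot; rim 80 mm across outside, wall 3 mm. The cone narrows downward over 35 mm into a vertical tube 27 mm in inside diameter, whose floor lies 77 mm below this point; the plug cannot jam in it in any position. z is up
- pad_orange_top (a point): centre of the top face of the fixed round orange display plate, 80 mm in diameter, top face flat and 8 mm above the table, with a thin black circle 58 mm across drawn round its centre. z is up
- pad_blue_top (a point): centre of the top face of the fixed round blue display plate, 80 mm in diameter, top face flat and 8 mm above the table, with a thin black circle 58 mm across drawn round its centre. z is up
- pad_green_top (a point): centre of the top face of the fixed round green display plate, 80 mm in diameter, top face flat and 8 mm above the table, with a thin black circle 58 mm across drawn round its centre. z is up
- pad_white_top (a point): centre of the top face of the fixed round white display plate, 80 mm in diameter, top face flat and 8 mm above the table, with a thin black circle 58 mm across drawn round its centre. z is up
Not all that is in view belongs to the job. Of the things that look like the part that bears pad_white_top, take the one that is farthest from the robot's base at the start.

How it is judged:
By the outcome, as a careful person would: the job done as asked, in the order asked, and still so for the second after the job is handed in, with the robot touching nothing.
It also fails if it takes over 144 s, if anything falls off the work surface, if the arm or the gripper's body presses on something with over 40 N, if the wrist force passes 120 N, or if a joint passes its speed limit or range.

## Robot

A 6-joint arm with a two-finger parallel gripper is mounted at the origin on the work surface. World frame = base frame: x ahead of the robot, y to its left, z up, the work surface at z = 0. Lengths are in m, angles in degrees, forces in N, time in s.
With the tool pointing down it reaches from about 0.3 to 0.75 m from the base axis. Payload 8.5 kg.
Tool frame: the origin (TCP) lies midway between the tips of the shut fingers; the grasp point (between the pads) lies 19 mm behind it; z points along the fingers, y is the direction in which the jaws open and shut (so a half turn about z gives the same grasp; the last joint's range is limited). The gripper opens to 85 mm and grips with 20 to 120 N. Pads are 22 mm wide; open, the fingers measure 114 mm over their backs; the gripper's body (76 mm by 85 mm) begins 54 mm behind the grasp point. The pads swing forward as they close: fully open they stand 13 mm farther back than shut.
Start: joints at [-78.742, 21.807, 74.336, -0, 83.858, -12.336], TCP at [0.22, -0.504, 0.231] pointing down, gripper open.
Joint ranges: [-178.18, 178.18], [-50.72, 133.34], [12.68, 142.11], [-81.47, 261.47], [9.98, 163.14], [-165.26, 165.26]. Speed limits (degrees/s): [136.94, 136.94, 180, 180, 180, 180].

## Interface

Orientations are given as a 3x3 rotation matrix whose columns are the frame's x, y, z axes.
In Python, from rig import env, viewer, ticket gives the robot as it stands. The module is installed in compiled form; this text tells all that it offers.
- The arm moves only by the shell command python3 -m pendant 'ROWS' [FORCE]. ROWS is JSON, a list of rows, each a list of 3 entries, a list of its own where there are three numbers: the shift along the world's x, y, z in mm, then the turn about the world's z in rad, then the opening, from -1 (shut) to 1 (fully open). A call has 1 to 12 rows; each row shifts and turns the pose as measured when the row begins; what a row does not reach is not made up. A row lasts 1/8 s, in which the tool goes at most 62.5 mm and 10.7 degrees, less where a joint would pass 70% of its speed; a pose out of reach is approached as far as the arm can. A call with a gripper value outside its range is refused whole. The fingers move at their own pace and stop on an object; FORCE is the grip in N (left out, the last holds). Time passes only in rows, so rows that do not move let the fingers close. It gives the time, the measured TCP pose, the force and the opening at its end, in the units of the state.
- env.observe(): the state, without advancing time (a new reading comes with each control period).
- viewer.get_image(name): name is "side" or "top"; returns (picture, depth): 400x640x3 uint8, red, green, blue; 400x640 float32, m along the optical axis (not along the pixel's ray), 0 where there is no reading.
- viewer.camera_params(name): a dict with "fx", "fy", "cx", "cy" (pixels), "D" ([k1, k2, p1, p2, k3] as OpenCV has them; the pictures are not rectified), "rvec" (rotation vector, rad) and "tvec" (3), from world to camera coordinates, as OpenCV has them. Camera axes: x right, y down, z forward; pixel columns grow to the right and rows downward; lengths in m; the calibration is good to about 2 mm. A picture is of the moment at which its call begins. camera_params takes no time and is no camera call.
- ticket.close_job(): hands the job in, once; it reports no verdict.
The state is a dict: "time_s": time; "q": joint angles; "qvel": joint speeds; "joint_efforts": joint torques, N m; "position": TCP position; "tool_rot": TCP orientation; "ft_force": force on the tool from outside, world axes, zero at the start; "wrist_torque": the same for the moment, N m; "grip_width": finger opening in m.
Only numpy, scipy, OpenCV 4.12 (cv2) and the standard library are available. Lean on these libraries where they do the work, as an engineer would, in place of code of your own. Each camera call takes 0.05 s, during which the arm holds its last target. There are 200 camera calls.

## Working session

There is one attempt and no reset: what is moved stays moved. The work goes in short steps, Python scripts to look and compute and a shell command to move; the robot and the scene stay as the last step left them, time stands still between calls to the robot, and variables do not carry over. Pictures are saved under pics/ and viewed, about 12 in all and at most 16, crops included, and the job is handed in when it is done.

```bash
mkdir -p pics; cat > h.py <<'E'
import numpy as np, cv2
from rig import env, viewer, ticket
def cam(n):
    p=viewer.camera_params(n); K=np.array([[p['fx'],0,p['cx']],[0,p['fy'],p['cy']],[0,0,1.]])
    R=cv2.Rodrigues(np.array(p['rvec'],float))[0]; return K,np.array(p['D'],float),R,np.array(p['tvec'],float).ravel()
def onplane(n,uv,z):
    K,D,R,t=cam(n); u=cv2.undistortPoints(np.array(uv,float).reshape(-1,1,2),K,D).reshape(-1,2)
    d=np.c_[u,np.ones(len(u))]@R; c=-R.T@t
    return c+d*((z-c[2])/d[:,2])[:,None]
def proj(n,P):
    K,D,R,t=cam(n); return cv2.projectPoints(np.array(P,float).reshape(-1,1,3),cv2.Rodrigues(R)[0],t,K,D)[0].reshape(-1,2)
def cloud(n,dep):
    K,D,R,t=cam(n); h,w=dep.shape; g=np.stack(np.meshgrid(np.arange(w),np.arange(h)),-1).reshape(-1,1,2).astype(float)
    u=cv2.undistortPoints(g,K,D).reshape(-1,2); z=dep.reshape(-1,1)
    return ((np.c_[u,np.ones(len(u))]*z-t)@R).reshape(h,w,3)
def grab(n,save=None):
    im,d=viewer.get_image(n)
    if save: cv2.imwrite('pics/'+save,im[:,:,::-1])
    return im,d
E
python3 - <<'E'
from h import *
for n in('top','side'):
    im,d=grab(n,n+'0.png'); np.savez(n+'0.npz',im=im,d=d); K,D,R,t=cam(n); print(n,K[0,0],-R.T@t,R[2])
print(env.observe())
E
```

```text
top 378.3244394439773 [ 0.4244944  -0.00758371  1.07897824] [ 0.11957561  0.01926491 -0.99263817]
side 466.01099401243334 [0.28574126 1.07515009 0.77149508] [ 0.19693224 -0.82502562 -0.5296701 ]
{'time_s': 0.1, 'q': array([-7.87406900e+01,  2.18369458e+01,  7.43780177e+01, -1.93630741e-04,
        8.38572318e+01, -1.23377925e+01]), 'qvel': array([-0.00447517, -0.08278053, -0.05839521, -0.02898842, -0.04495211,
        0.04574226]), 'joint_efforts': array([ 3.53717995e-03, -4.49221766e+01, -2.31655401e+01, -1.61091161e-04,
        3.69878500e-03,  1.86187424e-05]), 'position': array([ 0.22009582, -0.50376841,  0.23078933]), 'tool_rot': array([[ 9.16382862e-01,  4.00302871e-01, -2.49318891e-04],
       [ 4.00302860e-01, -9.16382068e-01,  1.23513797e-03],
       [ 2.65957912e-04, -1.23166233e-03, -9.99999206e-01]]), 'ft_force': array([-0.39903572,  0.23370002, -0.10704362]), 'wrist_torque': array([-0.03752198,  0.01006098,  0.0331938 ]), 'grip_width': 0.08555177506315596}
```

View pics/top0.png

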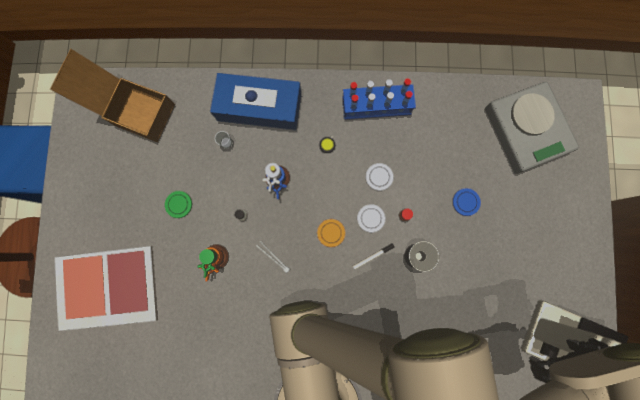

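View pics/side0.png

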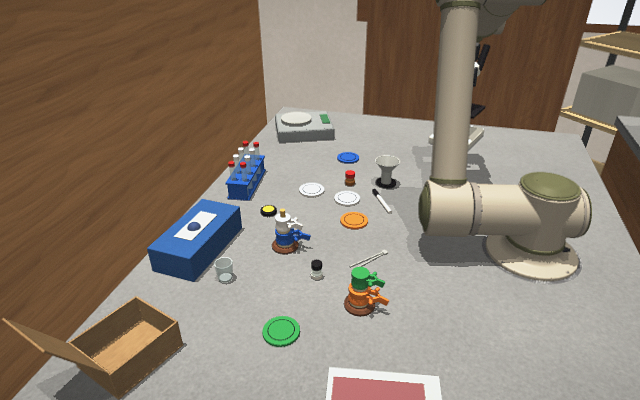

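The top view shows the green/orange stack at (207,260), the white/blue stack with the plug at (273,172), and the funnel at (422,257). The plates are green (178,205), orange (331,233), blue (467,202) and white (379,177) and (371,218). The side view agrees.

```bash
python3 - <<'E'
from h import *
top=np.load('top0.npz'); im,d=top['im'],top['d']
def pads():
  for nm,(u,v),z in [('green',(178,205),.008),('orange',(331,233),.008),('blue',(467,202),.008),('whiteA',(379,177),.008),('whiteB',(371,218),.008)]:
    c=im[v-11 if nm[0]!='x' else v,u].astype(int)
    hsv=cv2.cvtColor(im,cv2.COLOR_RGB2HSV).astype(int)
    if nm.startswith('white'): m=(hsv[...,1]<40)&(hsv[...,2]>165)
    else:
      h0={'green':60,'orange':16,'blue':112}[nm]; m=(abs(hsv[...,0]-h0)<10)&(hsv[...,1]>130)
    w=np.zeros_like(m); w[v-19:v+20,u-19:u+20]=1; m=(m&w).astype(np.uint8)
    cs=max(cv2.findContours(m,0,1)[0],key=cv2.contourArea).reshape(-1,2)
    P=onplane('top',cs,z)[:,:2].astype(np.float32); e=cv2.fitEllipse(P*1000)
    print(nm,np.round(e[0],1),np.round(e[1],1),np.round(np.hypot(*e[0])))
pads()
C=cloud('top',d)
# stacks: height summary
for nm,(u,v) in dict(go=(212,260),wb=(275,175),fun=(422,257)).items():
  p=C[v-22:v+30,u-25:u+25].reshape(-1,3); z=p[:,2]*1000
  for lo,hi in((20,48),(48,60),(60,80),(80,92),(92,101),(101,125)):
    k=(z>lo)&(z<hi); 
    if k.sum()>3: q=p[k]*1000; print(nm,lo,hi,k.sum(),np.round(np.median(q,0)),np.round(q.min(0)),np.round(q.max(0)))
a=cv2.resize(im[235:290,185:240],None,fx=7,fy=7,interpolation=2); b=cv2.resize(im[150:205,248:303],None,fx=7,fy=7,interpolation=2)
s=np.load('side0.npz')['im']; c=cv2.resize(s[262:317,335:390],None,fx=4,fy=4,interpolation=2); e=cv2.resize(s[203:258,262:317],None,fx=4,fy=4,interpolation=2)
o=np.vstack([np.hstack([a,b]),np.pad(np.hstack([c,e]),((0,0),(0,330),(0,0)))]); cv2.imwrite('pics/z.png',o[:600,:,::-1]); print(o.shape)
E
```

```text
green [548.  421.9] [72.7 74.6] 692.0
orange [478.6 -22.3] [75.8 76.4] 479.0
blue [ 577.2 -407.9] [74.  75.8] 707.0
whiteA [ 644.  -157.5] [74.1 75.6] 663.0
whiteB [ 523.3 -135.3] [74.9 75.5] 541.0
go 20 48 109 [373. 294.  41.] [335. 279.  22.] [428. 336.  48.]
go 48 60 70 [407. 288.  52.] [363. 279.  48.] [428. 317.  59.]
go 60 80 45 [399. 288.  73.] [354. 281.  62.] [422. 312.  79.]
go 80 92 114 [375. 304.  87.] [349. 282.  80.] [417. 329.  92.]
go 92 101 177 [404. 302.  95.] [373. 281.  92.] [422. 321.  98.]
wb 20 48 96 [602. 127.  42.] [568. 108.  20.] [643. 159.  48.]
wb 48 60 64 [624. 122.  52.] [581. 108.  48.] [656. 159.  57.]
wb 60 80 26 [622. 128.  73.] [586. 118.  66.] [643. 149.  79.]
wb 80 92 96 [610. 141.  87.] [583. 118.  80.] [653. 163.  92.]
wb 92 101 137 [633. 139.  95.] [617. 120.  92.] [656. 156. 100.]
wb 101 125 26 [637. 134. 114.] [632. 129. 103.] [644. 140. 118.]
fun 20 48 31 [ 420. -277.   36.] [ 408. -280.   21.] [ 433. -270.   48.]
fun 48 60 113 [ 420. -271.   55.] [ 398. -287.   48.] [ 441. -243.   60.]
fun 60 80 371 [ 420. -275.   71.] [ 384. -304.   60.] [ 457. -231.   80.]
fun 80 92 159 [ 422. -270.   82.] [ 381. -304.   80.] [ 459. -226.   88.]
(605, 770, 3)
```

View pics/z.png

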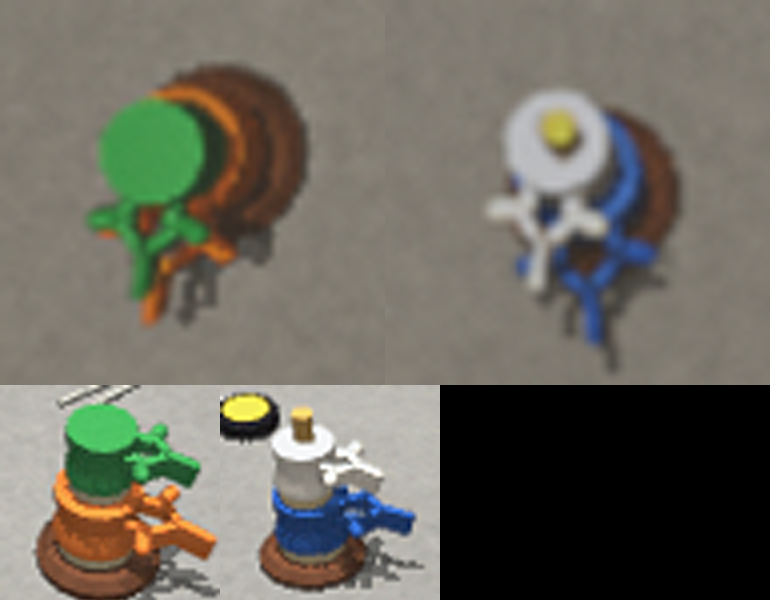

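Crop: green top disc at zoom (152,151) with its spine tip at (143,290). White top disc is at (556,142) with the plug standing off-centre on it and the spine tip at (537,288). Both arches point roughly towards the robot.

```bash
cat >> h.py <<'E'
def mask(im,c,box):
    h=cv2.cvtColor(im,cv2.COLOR_RGB2HSV).astype(int)
    m=(h[...,1]<40)&(h[...,2]>150) if c=='white' else (abs(h[...,0]-{'green':60,'orange':14,'blue':112,'brass':24}[c])<10)&(h[...,1]>110)
    w=np.zeros_like(m); w[box[1]:box[3],box[0]:box[2]]=1; return m&w
def vert(im,d,c,box,zt):
    "body top disc centre from depth near zt, and spine direction"
    C=cloud('top',d); m=mask(im,c,box); disc=m&(C[...,2]>zt-.006)&(C[...,2]<zt+.006)
    o=cv2.morphologyEx(disc.astype(np.uint8),cv2.MORPH_OPEN,np.ones((7,7),np.uint8))
    cs=max(cv2.findContours(o,0,1)[0],key=cv2.contourArea).reshape(-1,2).astype(np.float32)
    (u,v),r=cv2.minEnclosingCircle(cs); P=onplane('top',cs,zt)*1000; e=cv2.fitEllipse(P[:,:2].astype(np.float32))
    Q=C[m&(C[...,2]>zt-.03)&(C[...,2]<zt+.006)]*1000; r_=np.linalg.norm(Q[:,:2]-e[0],axis=1)
    far=Q[r_>.72*r_.max()]; f=far.mean(0)[:2]-e[0]
    return np.array(e[0]),e[1],(u,v),np.degrees(np.arctan2(f[1],f[0])),r_.max()
E
python3 - <<'E'
from h import *
top=np.load('top0.npz'); im,d=top['im'],top['d']
print(vert(im,d,'green',(185,235,245,300),.096)); print(vert(im,d,'white',(248,145,305,205),.096))
for n,p in(('top',[(206.7,256.6),(272.4,170.3)]),):print(onplane(n,p,.096)*1000)
print('arch tips z.085',onplane('top',[(205.4,275),(269.7,189.5)],.083)*1000)
C=cloud('top',d); m=mask(im,'brass',(262,155,285,185)); q=C[m&(C[...,2]>.105)]; print('plug',q.mean(0),m.sum())
v,u=np.nonzero(m&(C[...,2]>.112)); print(u.mean(),v.mean(),onplane('top',[(u.mean(),v.mean())],.116)*1000)
s=np.load('side0.npz'); ms=mask(s['im'],'brass',(270,195,300,225)); Cs=cloud('side',s['d']); v,u=np.nonzero(ms);print('side plug',u.min(),u.max(),v.min(),v.max(),np.median(Cs[ms],0)); print(onplane('side',[(u.mean(),v.min()+1.5)],.116)*1000)
# funnel rim: contour of depth>70mm
F=(C[...,2]>.076)&(C[...,2]<.095); F[:, :400]=0;F[:,450:]=0;F[:235]=0;F[285:]=0
cs=max(cv2.findContours(F.astype(np.uint8),0,1)[0],key=cv2.contourArea).reshape(-1,2); print('fun',cv2.fitEllipse((onplane('top',cs,.085)[:,:2]*1000).astype(np.float32)))
# side check of green & white tops
for c,b in(('green',(335,262,390,300)),('white',(262,215,317,250))):
  mm=mask(s['im'],c,b)&(abs(Cs[...,2]-.096)<.003); q=Cs[mm]*1000; print(c,len(q),(q.min(0)+q.max(0))/2,q.max(0)-q.min(0))
E
```

```text
(array([399.21258545, 304.76541138]), (21.22481346130371, 33.685184478759766), (205.0, 257.5), np.float64(-175.1128914801362), np.float64(47.97695535911861))Traceback (most recent call last):
  File "<stdin>", line 3, in <module>
  File "h.py", line 28, in vert
    cs=max(cv2.findContours(o,0,1)[0],key=cv2.contourArea).reshape(-1,2).astype(np.float32)
       ~~~^^^^^^^^^^^^^^^^^^^^^^^^^^^^^^^^^^^^^^^^^^^^^^^^
ValueError: max() iterable argument is empty
```

```bash
python3 - <<'E'
s=open('h.py').read()
s=s.replace("disc=m&(C[...,2]>zt-.006)&(C[...,2]<zt+.006)","disc=cv2.morphologyEx(m.astype(np.uint8),cv2.MORPH_CLOSE,np.ones((3,3),np.uint8)) if c!='white' else (m|mask(im,'brass',box)).astype(np.uint8)")
s=s.replace("np.ones((7,7),np.uint8))","cv2.getStructuringElement(2,(7,7)))").replace("h[...,2]>150","h[...,2]>140")
open('h.py','w').write(s)
E
python3 - <<'E'
from h import *
top=np.load('top0.npz'); im,d=top['im'],top['d']
print(vert(im,d,'green',(185,235,245,300),.096)); print(vert(im,d,'white',(248,145,305,205),.096))
for n,p in(('top',[(206.7,256.6),(272.4,170.3)]),):print(onplane(n,p,.096)*1000)
print('arch tips z.085',onplane('top',[(205.4,275),(269.7,189.5)],.083)*1000)
C=cloud('top',d); m=mask(im,'brass',(262,155,285,185)); q=C[m&(C[...,2]>.105)]; print('plug',q.mean(0),m.sum())
v,u=np.nonzero(m&(C[...,2]>.112)); print(u.mean(),v.mean(),onplane('top',[(u.mean(),v.mean())],.116)*1000)
s=np.load('side0.npz'); ms=mask(s['im'],'brass',(270,195,300,225)); Cs=cloud('side',s['d']); v,u=np.nonzero(ms);print('side plug',u.min(),u.max(),v.min(),v.max(),np.median(Cs[ms],0)); print(onplane('side',[(u.mean(),v.min()+1.5)],.116)*1000)
F=(C[...,2]>.074)&(C[...,2]<.097); F[:, :400]=0;F[:,450:]=0;F[:235]=0;F[285:]=0
cs=max(cv2.findContours(F.astype(np.uint8),0,1)[0],key=cv2.contourArea).reshape(-1,2); print('fun',cv2.fitEllipse((onplane('top',cs,.085)[:,:2]*1000).astype(np.float32)))
for c,b in(('green',(335,262,390,300)),('white',(262,215,317,250))):
  mm=mask(s['im'],c,b)&(abs(Cs[...,2]-.096)<.003); q=Cs[mm]*1000; print(c,len(q),(q.min(0)+q.max(0))/2,q.max(0)-q.min(0))
E
```

```text
(array([402.45443726, 300.25326538]), (35.33214569091797, 36.63663101196289), (207.0, 256.5), np.float64(173.83756739377824), np.float64(51.609119630507585))
(array([629.93890381, 149.4039917 ]), (14.317770957946777, 16.58101463317871), (268.0, 172.0), np.float64(-166.41255286357102), np.float64(46.64360937331777))
[[402.21598406 299.86987908  96.        ]
 [634.81092873 137.87772186  96.        ]]
arch tips z.085 [[353.88179543 304.56021759  83.        ]
 [585.10349565 144.73011302  83.        ]]
plug [0.63682734 0.1350148  0.11376524] 17
272.64285714285717 167.92857142857142 [[636.84149417 134.56471578 116.        ]]
side plug 270 284 205 216 [0.64020543 0.1346093  0.10116748]
[[652.20320642 126.44827855 116.        ]]
fun ((420.4194641113281, -264.88836669921875), (76.19986724853516, 77.74835968017578), 130.10287475585938)
green 165 [403.0948424  301.35997357  95.8008339 ] [36.66986364 39.64012398  5.56986203]
white 74 [636.84039022 143.94822393  95.86971232] [37.53448489 34.86344148  5.64172662]
```

Measured, all heights and sizes consistent: plug (637,134.5), white (635.5,138) with its arch at about 172°, green (402.5,300) with its arch at about 174°, funnel (420,-265). Moving towards the plug.

```bash
python3 -m pendant '[[[30,46,0],-0.046,0],[[30,46,0],-0.046,0],[[30,46,0],-0.046,0],[[30,46,0],-0.046,0],[[30,46,0],-0.046,0],[[30,46,0],-0.046,0],[[30,46,0],-0.046,0],[[30,46,0],-0.046,0],[[30,46,0],-0.046,0],[[30,46,0],-0.046,0],[[30,46,0],-0.046,0],[[0,0,0],0,0]]' 25
```

```text
time_s: 1.6
position: [0.5562, 0.0206, 0.2267]
tool_rot: [[0.994, -0.114, -0.002], [-0.114, -0.993, 0.006], [-0.003, -0.006, -1.0]]
ft_force: [-0.2, -0.6, -0.5]
grip_width: 0.0429
```

```bash
python3 -m pendant '[[[27,38,-10],-0.008,0],[[27,38,-10],-0.008,0],[[27,38,-10],-0.008,0],[[0,0,0],0,0],[[0,0,0],0,0]]'; python3 - <<'E'
from h import *
o=env.observe(); print(o['position'],o['grip_width'])
for n in('top','side'): grab(n,n+'1.png')
E
```

```text
time_s: 2.22
position: [0.6381, 0.1342, 0.1944]
tool_rot: [[0.99, -0.141, -0.006], [-0.141, -0.99, 0.004], [-0.006, -0.003, -1.0]]
ft_force: [-0.3, 0.2, -0.2]
grip_width: 0.0432
[0.63806512 0.13419998 0.1943636 ] 0.04322003409748981
```

View pics/side1.png

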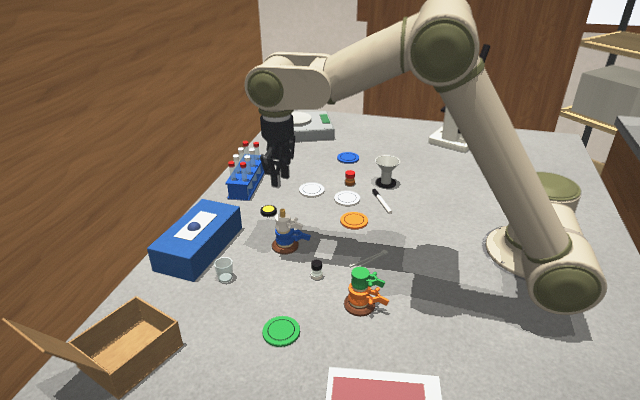

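The gripper stands above the plug at (282,212). Descending and gripping.

```bash
python3 -m pendant '[[[0,0,-40],0,0],[[0,0,-30],0,0],[[-1,0,-16],0,0],[[0,0,0],0,0],[[0,0,-5],0,0],[[0,0,0],0,0]]'; python3 -m pendant '[[[0,0,0],0,-1],[[0,0,0],0,-1],[[0,0,0],0,-1],[[0,0,0],0,-1],[[0,0,0],0,-1]]' 25
```

```text
time_s: 3.08
position: [0.6369, 0.1286, 0.1064]
tool_rot: [[0.989, -0.147, 0.002], [-0.147, -0.989, 0.004], [0.001, -0.004, -1.0]]
ft_force: [-0.3, -0.6, -0.2]
grip_width: 0.0426
time_s: 3.7
position: [0.6374, 0.1287, 0.1078]
tool_rot: [[0.989, -0.147, 0.004], [-0.147, -0.989, 0.004], [0.004, -0.004, -1.0]]
ft_force: [-0.2, 0.0, -0.3]
grip_width: 0.0121
```

```bash
python3 -m pendant '[[[0,0,0],0,-1],[[0,0,0],0,-1]]'; python3 - <<'E'
from h import *
im,d=grab('side'); a=cv2.resize(im[130:260,230:350],None,fx=4,fy=4,interpolation=2); cv2.imwrite('pics/g2.png',a[:,:,::-1])
E
```

```text
time_s: 3.95
position: [0.6374, 0.1287, 0.1077]
tool_rot: [[0.989, -0.147, 0.004], [-0.147, -0.989, 0.004], [0.004, -0.004, -1.0]]
ft_force: [0.4, 0.3, -0.7]
grip_width: 0.0126
```

View pics/g2.png

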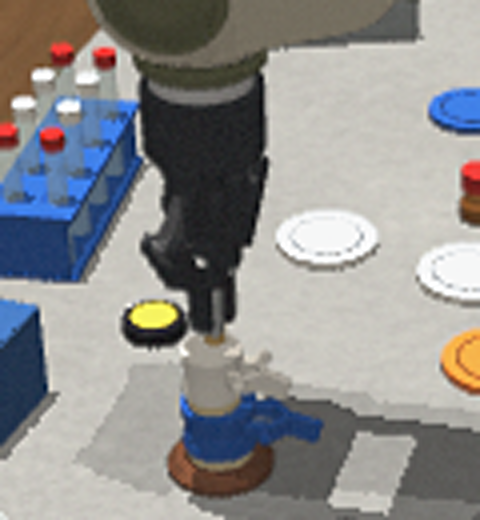

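The fingers hold the top of the plug. Lifting with a bit more force.

```bash
python3 -m pendant '[[[0,0,0],0,-1],[[0,0,10],0,-1],[[0,0,20],0,-1],[[0,0,30],0,-1],[[0,0,10],0,-1],[[0,0,0],0,-1]]' 40; python3 - <<'E'
from h import *
im,d=grab('side'); a=cv2.resize(im[120:260,230:350],None,fx=4,fy=4,interpolation=2); cv2.imwrite('pics/g3.png',a[:,:,::-1]); print(env.observe()['position'],env.observe()['q'])
m=mask(im,'brass',(255,175,310,230)); v,u=np.nonzero(m); print(m.sum(),u.mean(),v.mean(),v.min(),v.max(),proj('side',env.observe()['position']))
E
```

```text
time_s: 4.75
position: [0.6372, 0.1287, 0.1812]
tool_rot: [[0.989, -0.147, 0.005], [-0.147, -0.989, 0.004], [0.004, -0.005, -1.0]]
ft_force: [0.1, -0.3, -1.2]
grip_width: 0.0112
[0.63702652 0.12870946 0.18071563] [ 0.9174442  33.87294671 61.91115223  0.22218556 83.98949042 99.3468581 ]
76 269.2631578947368 206.80263157894737 189 211 [[281.8532517  186.03074391]]
```

View pics/g3.png

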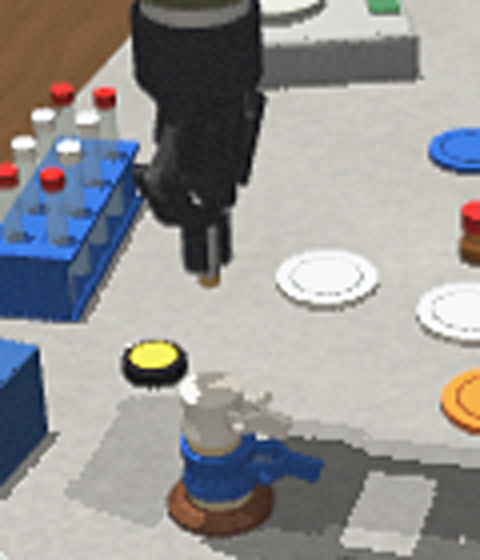

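The plug is held, its tip visible at crop (210,282). Carrying it to the funnel.

```bash
python3 -m pendant '[[[-14,-25,0],0,-1],[[-27,-49,0],0,-1],[[-27,-49,0],0,-1],[[-27,-49,0],0,-1],[[-27,-49,0],0,-1],[[-27,-49,0],0,-1],[[-27,-49,0],0,-1],[[-27,-49,0],0,-1],[[-14,-25,0],0,-1],[[0,0,0],0,-1],[[0,0,0],0,-1]]'
```

```text
time_s: 6.18
position: [0.4078, -0.2724, 0.169]
tool_rot: [[0.989, -0.146, -0.012], [-0.146, -0.989, 0.012], [-0.013, -0.01, -1.0]]
ft_force: [0.8, -0.3, -0.3]
grip_width: 0.0112
```

```bash
python3 -m pendant '[[[10,6,-10],0,-1],[[0,0,0],0,-1],[[2,1,-30],0,-1],[[0,0,-28],0,-1],[[0,0,0],0,-1],[[0,0,0],0,-1]]'; python3 - <<'E'
from h import *
im,d=grab('side'); a=cv2.resize(im[80:215,320:460],None,fx=4,fy=4,interpolation=2); cv2.imwrite('pics/g4.png',a[:,:,::-1]); print(env.observe()['position'])
E
```

```text
time_s: 6.92
position: [0.4234, -0.2611, 0.0994]
tool_rot: [[0.99, -0.139, -0.011], [-0.139, -0.99, 0.012], [-0.012, -0.01, -1.0]]
ft_force: [-0.3, -0.6, -0.7]
grip_width: 0.0115
[ 0.42333928 -0.26109756  0.09944267]
```

View pics/g4.png

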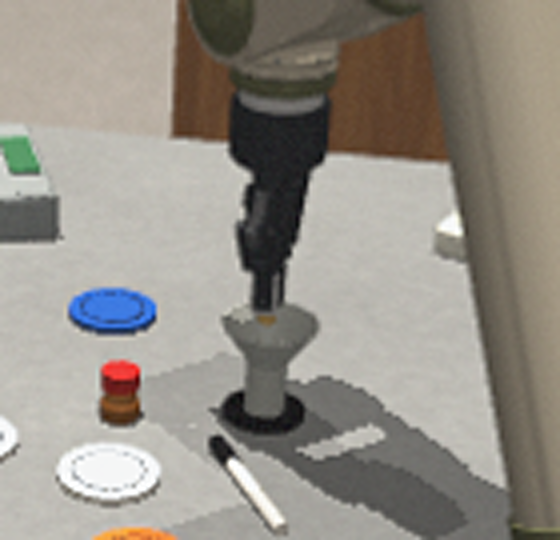

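The plug hangs centred over the mouth at crop (265,320). Release and lift clear.

```bash
python3 -m pendant '[[[-3,-4,-6],0,-1],[[0,0,0],0,-1],[[0,0,0],0,-0.4],[[0,0,0],0,-0.4],[[0,0,0],0,-0.4],[[0,0,0],0,-0.4],[[0,0,30],0,-0.4],[[0,0,50],0,0],[[0,0,40],0,0],[[0,0,0],0,0]]'; python3 -m pendant '[[[10,30,10],0,0],[[20,50,0],0,0.5],[[20,50,0],0,0.5],[[20,50,0],0,0.5],[[20,50,0],0,0.5],[[0,0,0],0,0.5]]'; python3 - <<'E'
from h import *
o=env.observe(); print(o['position'],o['grip_width'])
im,d=grab('top'); np.savez('t5.npz',im=im,d=d)
a=cv2.resize(im[232:282,395:450],None,fx=7,fy=7,interpolation=2);b=cv2.resize(im[150:200,248:303],None,fx=7,fy=7,interpolation=2)
cv2.imwrite('pics/g5.png',np.hstack([a,b])[:,:,::-1])
E
```

```text
time_s: 8.22
position: [0.4202, -0.2655, 0.2182]
tool_rot: [[0.99, -0.139, -0.009], [-0.139, -0.99, 0.01], [-0.011, -0.009, -1.0]]
ft_force: [0.9, 0.3, 0.5]
grip_width: 0.0428
time_s: 8.98
position: [0.5102, -0.0279, 0.2223]
tool_rot: [[0.99, -0.142, -0.017], [-0.141, -0.99, 0.014], [-0.019, -0.012, -1.0]]
ft_force: [0.2, -1.0, 0.2]
grip_width: 0.0644
[ 0.51019547 -0.02790019  0.22230175] 0.06437009231675744
```

View pics/g5.png

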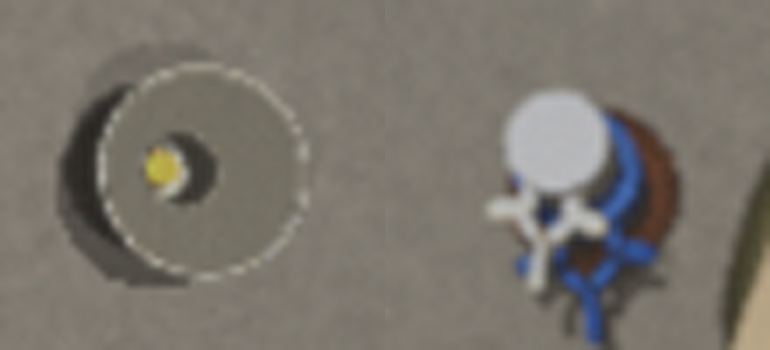

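The plug lies in the tube, visible through the throat at crop (163,168), and the white vertebra has not moved. Next, the white vertebra.

```bash
python3 -m pendant '[[[20,27,0],0,1],[[31,41,0],0,1],[[31,41,0],0,1],[[31,41,0],0,1],[[12,16,-20],0,1],[[0,0,-40],0,1],[[0,0,-30],0,1],[[0,0,0],0,1],[[0,0,0],0,1]]'
```

```text
time_s: 10.15
position: [0.6377, 0.1299, 0.1241]
tool_rot: [[0.987, -0.158, -0.025], [-0.157, -0.987, 0.012], [-0.027, -0.008, -1.0]]
ft_force: [0.8, 0.1, -0.4]
grip_width: 0.0855
```

```bash
python3 -m pendant '[[[-2,8,0],0.02,1],[[0,0,0],0,1],[[0,0,0],0,1]]'; python3 -m pendant '[[[0,0,-20],0,1],[[0,0,-20],0,1],[[0,0,-14],0,1],[[0,0,0],0,1],[[0,0,0],0,1]]'
```

```text
time_s: 10.52
position: [0.6366, 0.1379, 0.1271]
tool_rot: [[0.99, -0.137, -0.021], [-0.137, -0.991, 0.011], [-0.022, -0.008, -1.0]]
ft_force: [1.0, 0.0, 0.9]
grip_width: 0.0854
time_s: 11.15
position: [0.6377, 0.1381, 0.0742]
tool_rot: [[0.991, -0.136, -0.016], [-0.136, -0.991, 0.011], [-0.017, -0.009, -1.0]]
ft_force: [-0.6, -0.1, 0.3]
grip_width: 0.0852
```

```bash
python3 -m pendant '[[[-3,0,-6],0,1],[[0,0,0],0,1],[[0,0,0],0,-1],[[0,0,0],0,-1],[[0,0,0],0,-1],[[0,0,0],0,-1],[[0,0,0],0,-1],[[0,0,0],0,-1]]' 35;  python3 -m pendant '[[[0,0,12],0,-1],[[0,0,20],0,-1],[[0,0,30],0,-1],[[0,0,0],0,-1]]'; python3 - <<'E'
from h import *
im,d=grab('side'); a=cv2.resize(im[120:260,220:350],None,fx=4,fy=4,interpolation=2); cv2.imwrite('pics/g6.png',a[:,:,::-1]); print(env.observe()['position'])
E
```

```text
time_s: 12.15
position: [0.6352, 0.1381, 0.0696]
tool_rot: [[0.991, -0.136, -0.013], [-0.136, -0.991, 0.011], [-0.015, -0.01, -1.0]]
ft_force: [0.1, -0.3, -0.5]
grip_width: 0.0388
time_s: 12.65
position: [0.6351, 0.1382, 0.135]
tool_rot: [[0.991, -0.136, -0.013], [-0.136, -0.991, 0.011], [-0.014, -0.01, -1.0]]
ft_force: [-0.3, 0.4, -2.0]
grip_width: 0.039
[0.63425388 0.13810967 0.13318483]
```

View pics/g6.png

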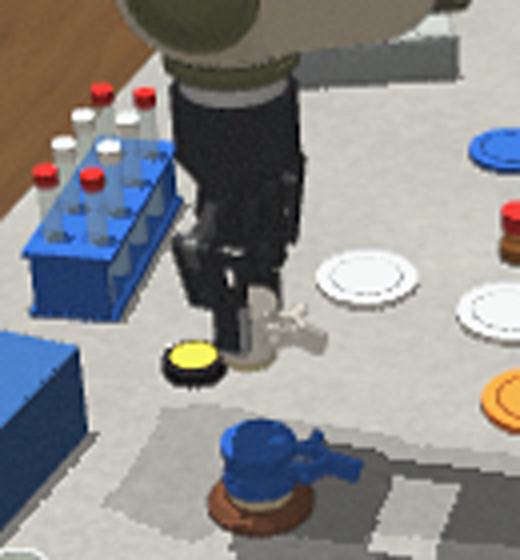

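White is held level and blue is undisturbed. Carrying it to the far white plate at (644,-157.5).

```bash
python3 -m pendant '[[[1,-25,0],0,-1],[[2,-50,0],0,-1],[[2,-50,0],0,-1],[[2,-50,0],0,-1],[[2,-50,0],0,-1],[[1,-45,0],0,-1],[[1,-20,0],0,-1],[[0,0,0],0,-1],[[0,0,0],0,-1]]'
```

```text
time_s: 13.82
position: [0.6402, -0.157, 0.1225]
tool_rot: [[0.991, -0.133, -0.033], [-0.133, -0.991, 0.017], [-0.035, -0.013, -0.999]]
ft_force: [0.6, -0.3, -0.6]
grip_width: 0.0389
```

```bash
python3 -m pendant '[[[4,0,-10],0,-1],[[0,0,-25],0,-1],[[0,0,-25],0,-1],[[0,0,-15],0,-1],[[0,0,-8],0,-1],[[0,0,0],0,-1],[[0,0,0],0,-1]]'
```

```text
time_s: 14.7
position: [0.646, -0.1505, 0.0365]
tool_rot: [[0.992, -0.126, -0.031], [-0.125, -0.992, 0.017], [-0.033, -0.013, -0.999]]
ft_force: [0.3, -0.4, -1.4]
grip_width: 0.039
```

```bash
python3 -m pendant '[[[-2,-7,0],0,-1],[[0,0,0],0,-1],[[0,0,-4],0,-1],[[0,0,0],0,-1]]'; python3 - <<'E'
from h import *
im,d=grab('side'); a=cv2.resize(im[120:220,260:380],None,fx=5,fy=5,interpolation=2); cv2.imwrite('pics/g7.png',a[:,:,::-1])
o=env.observe();print(o['position'],o['tool_rot'][:,2])
E
```

```text
time_s: 15.2
position: [0.6443, -0.1586, 0.0338]
tool_rot: [[0.992, -0.126, -0.029], [-0.126, -0.992, 0.016], [-0.031, -0.012, -0.999]]
ft_force: [-1.0, -0.0, -0.9]
grip_width: 0.0388
[ 0.64449939 -0.15863168  0.0340776 ] [-0.0285436   0.0158031  -0.99946762]
```

View pics/g7.png

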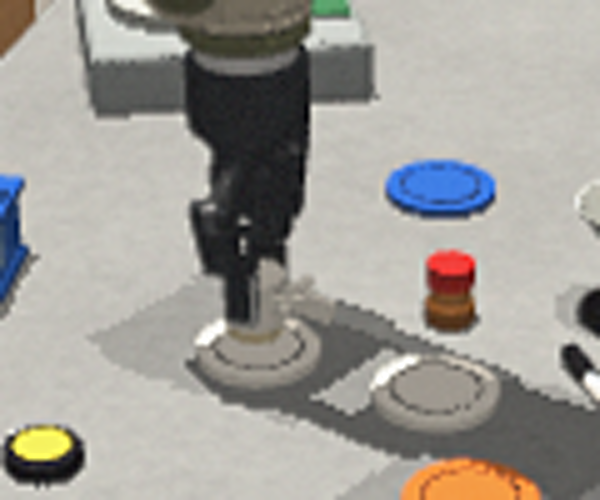

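It hangs over the far plate, about 10 mm up. Lowering in small steps.

```bash
python3 -m pendant '[[[0,1,-4],0,-1],[[0,0,-3],0,-1],[[0,0,-2],0,-1],[[0,0,0],0,-1]]';python3 -m pendant '[[[0,0,-2],0,-1],[[0,0,0],0,-1]]'
```

```text
time_s: 15.75
position: [0.6444, -0.1573, 0.0242]
tool_rot: [[0.992, -0.126, -0.029], [-0.126, -0.992, 0.016], [-0.031, -0.012, -0.999]]
ft_force: [-0.5, -0.5, -0.6]
grip_width: 0.0392
time_s: 16.0
position: [0.6448, -0.1574, 0.0241]
tool_rot: [[0.992, -0.126, -0.027], [-0.125, -0.992, 0.015], [-0.029, -0.012, -1.0]]
ft_force: [-0.7, 1.0, -0.9]
grip_width: 0.0389
```

```bash
python3 -m pendant '[[[0,0,-3],0,-1],[[0,0,0],0,-1]]';python3 -m pendant '[[[0,0,-2],0,-1],[[0,0,0],0,-1]]'
```

```text
time_s: 16.25
position: [0.6452, -0.1576, 0.0241]
tool_rot: [[0.992, -0.126, -0.025], [-0.125, -0.992, 0.014], [-0.027, -0.011, -1.0]]
ft_force: [-0.3, 0.4, -0.6]
grip_width: 0.0389
time_s: 16.5
position: [0.6455, -0.1577, 0.0237]
tool_rot: [[0.992, -0.126, -0.024], [-0.125, -0.992, 0.013], [-0.025, -0.01, -1.0]]
ft_force: [-0.1, 0.1, -1.6]
grip_width: 0.0389
```

```bash
python3 -m pendant '[[[-1,0,-4],0,-1]]';python3 -m pendant '[[[0,0,-4],0,-1]]'
```

```text
time_s: 16.62
position: [0.6456, -0.1577, 0.0233]
tool_rot: [[0.992, -0.125, -0.02], [-0.125, -0.992, 0.012], [-0.022, -0.01, -1.0]]
ft_force: [-11.2, 7.2, 43.6]
grip_width: 0.0389
time_s: 16.75
position: [0.6458, -0.1577, 0.0234]
tool_rot: [[0.992, -0.125, -0.018], [-0.125, -0.992, 0.011], [-0.02, -0.009, -1.0]]
ft_force: [-15.5, 4.8, 35.4]
grip_width: 0.0391
```

Contact at the expected height, 23.5 mm. Relaxing, releasing and rising.

```bash
python3 -m pendant '[[[0,0,0.5],0,-1],[[0,0,0],0,-1]]';python3 -m pendant '[[[0,0,0],0,0.3],[[0,0,0],0,0.3],[[0,0,0],0,0.6],[[0,0,0],0,0.6],[[0,0,10],0,0.6],[[0,0,20],0,0.6],[[0,0,40],0,0.6],[[0,0,40],0,0.6]]'
```

```text
time_s: 17.0
position: [0.6458, -0.1577, 0.0242]
tool_rot: [[0.992, -0.125, -0.018], [-0.125, -0.992, 0.011], [-0.019, -0.008, -1.0]]
ft_force: [-0.9, 0.4, -1.2]
grip_width: 0.0388
time_s: 18.0
position: [0.6443, -0.1572, 0.1343]
tool_rot: [[0.992, -0.125, -0.024], [-0.125, -0.992, 0.014], [-0.026, -0.011, -1.0]]
ft_force: [0.4, -0.0, 0.4]
grip_width: 0.0684
```

```bash
python3 -m pendant '[[[0,0,40],0,1],[[-13,24,20],0,1],[[-26,49,0],0,1],[[-26,49,0],0,1],[[-26,49,0],0,1],[[-26,49,0],0,1],[[-26,49,0],0,1],[[-26,49,0],0,1],[[-26,49,0],0,1],[[-26,49,0],0,1],[[-13,35,0],0.03,1],[[0,0,0],0,1]]'; python3 - <<'E'
from h import *
o=env.observe();print(o['position'])
im,d=grab('top'); np.savez('t8.npz',im=im,d=d)
a=cv2.resize(im[145:205,350:410],None,fx=6,fy=6,interpolation=2);b=cv2.resize(im[155:215,248:308],None,fx=6,fy=6,interpolation=2)
cv2.imwrite('pics/g8.png',np.hstack([a,b])[:,:,::-1])
print('blue',vert(im,d,'blue',(248,150,310,215),.054))
E
```

```text
time_s: 19.5
position: [0.4016, 0.3055, 0.2104]
tool_rot: [[0.995, -0.096, -0.002], [-0.096, -0.995, 0.012], [-0.003, -0.012, -1.0]]
ft_force: [-0.6, -0.1, -0.2]
grip_width: 0.0853
[0.40162277 0.30553753 0.21043724]
blue (array([632.35742188, 135.82489014]), (46.907501220703125, 48.893898010253906), (275.1363525390625, 174.47402954101562), np.float64(-173.58617065064917), np.float64(64.26151312101285))
```

View pics/g8.png

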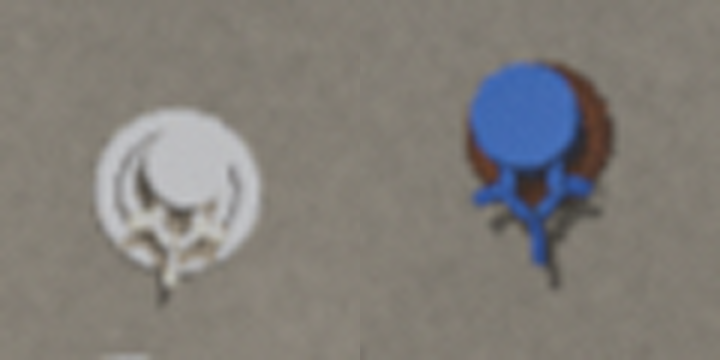

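White stands on its plate, top disc at crop (188,165) and the circle visible around it. Blue is clear, disc at crop (525,117).

```bash
python3 -m pendant '[[[1,-5,-30],0,1],[[0,0,-30],0,1],[[0,0,-20],0,1],[[0,0,0],0,1],[[0,0,0],0,1]]'; python3 - <<'E'
from h import *
print(onplane('top',[(350+187.5/6-.5,145+165/6-.5)],.05)*1000, proj('top',[[.644,-.1575,.05]]))
E
```

```text
time_s: 20.18
position: [0.4064, 0.2956, 0.1315]
tool_rot: [[0.995, -0.103, 0.003], [-0.103, -0.995, 0.013], [0.002, -0.013, -1.0]]
ft_force: [1.2, -0.7, 0.7]
grip_width: 0.0855
[[ 647.45342579 -155.90979169   50.        ]] [[381.31534228 173.23930125]]
```

```bash
python3 -m pendant '[[[-4,5,0],0,1],[[0,0,0],0,1],[[0,0,-20],0,1],[[0,0,-18],0,1],[[0,0,0],0,1]]';python3 -m pendant '[[[0,0,-10],0,1],[[0,0,0],0,1],[[0,0,0],0,1]]'
```

```text
time_s: 20.8
position: [0.4034, 0.3016, 0.0958]
tool_rot: [[0.995, -0.103, 0.009], [-0.103, -0.995, 0.015], [0.008, -0.016, -1.0]]
ft_force: [0.2, -0.2, 0.4]
grip_width: 0.0853
time_s: 21.18
position: [0.4041, 0.3021, 0.0868]
tool_rot: [[0.995, -0.103, 0.012], [-0.103, -0.995, 0.016], [0.01, -0.017, -1.0]]
ft_force: [-0.0, 0.2, -0.5]
grip_width: 0.0854
```

```bash
python3 -m pendant '[[[-1,-1,-12],0,1],[[0,0,-6],0,1],[[0,0,0],0,1]]';python3 -m pendant '[[[-1,0,0],0,1],[[0,0,0],0,-1],[[0,0,0],0,-1],[[0,0,0],0,-1],[[0,0,0],0,-1],[[0,0,0],0,-1],[[0,0,0],0,-1],[[0,0,0],0,-1]]' 35
```

```text
time_s: 21.55
position: [0.4031, 0.301, 0.0677]
tool_rot: [[0.995, -0.103, 0.012], [-0.103, -0.995, 0.016], [0.01, -0.018, -1.0]]
ft_force: [0.3, 0.3, 0.7]
grip_width: 0.0854
time_s: 22.55
position: [0.4023, 0.301, 0.0683]
tool_rot: [[0.995, -0.103, 0.013], [-0.103, -0.995, 0.017], [0.011, -0.018, -1.0]]
ft_force: [0.1, 0.4, 0.1]
grip_width: 0.039
```

```bash
python3 -m pendant '[[[0,0,12],0,-1],[[0,0,20],0,-1],[[0,0,25],0,-1],[[15,12,0],0,-1],[[37,30,0],0,-1],[[37,30,0],0,-1],[[37,30,0],0,-1],[[18,17,0],0,-1],[[0,0,0],0,-1],[[0,0,0],0,-1]]'
```

```text
time_s: 23.8
position: [0.5493, 0.4231, 0.1341]
tool_rot: [[0.995, -0.103, 0.016], [-0.103, -0.995, 0.018], [0.014, -0.02, -1.0]]
ft_force: [-0.8, -0.4, -0.3]
grip_width: 0.0388
```

```bash
python3 - <<'E'
from h import *
im,d=grab('side'); a=cv2.resize(im[190:350,220:400],None,fx=4,fy=3.7,interpolation=2); cv2.imwrite('pics/g9.png',a[:,:,::-1])
o=env.observe();print(o['position'])
im,d=grab('top'); print('orange',vert(im,d,'orange',(185,235,245,300),.054))
E
```

```text
[0.54925347 0.42303335 0.13418122]
orange (array([401.19903564, 291.69281006]), (61.89881896972656, 69.75872802734375), (214.64285278320312, 257.5714416503906), np.float64(154.50317776462927), np.float64(70.95355426274963))
```

View pics/g9.png

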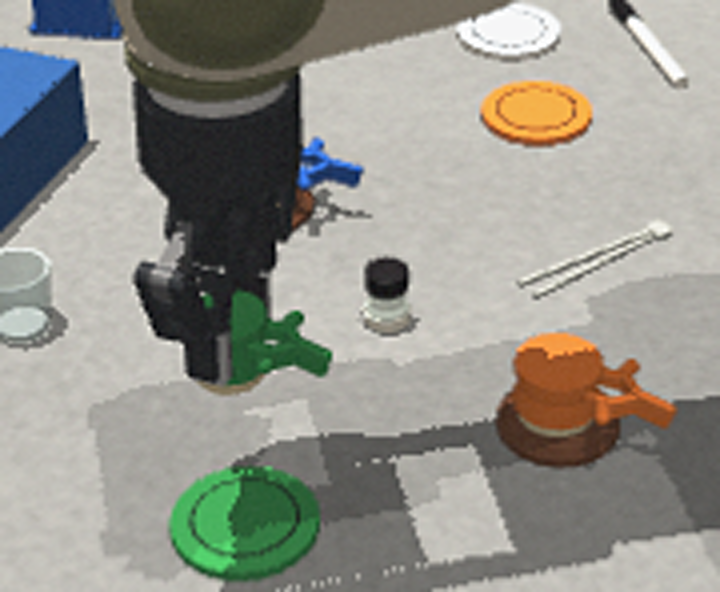

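Green is held upright above its plate; orange is undisturbed at crop (560,380). Lowering green.

```bash
python3 -m pendant '[[[0,0,-20],0,-1],[[0,0,-30],0,-1],[[0,0,-25],0,-1],[[0,0,-12],0,-1],[[0,0,0],0,-1],[[0,0,0],0,-1]]'
```

```text
time_s: 24.65
position: [0.5481, 0.4213, 0.0498]
tool_rot: [[0.994, -0.104, 0.02], [-0.104, -0.994, 0.02], [0.018, -0.022, -1.0]]
ft_force: [-0.5, 0.1, -0.4]
grip_width: 0.039
```

```bash
python3 -m pendant '[[[0,0,-12],0,-1],[[0,0,-8],0,-1],[[0,0,-4],0,-1],[[0,0,0],0,-1]]';python3 -m pendant '[[[0,0,-2],0,-1]]';python3 -m pendant '[[[0,0,-2],0,-1]]'
```

```text
time_s: 25.15
position: [0.5485, 0.4216, 0.0255]
tool_rot: [[0.994, -0.104, 0.022], [-0.104, -0.994, 0.021], [0.02, -0.023, -1.0]]
ft_force: [0.8, -0.5, -0.8]
grip_width: 0.0391
time_s: 25.28
position: [0.5486, 0.4217, 0.0237]
tool_rot: [[0.994, -0.104, 0.022], [-0.104, -0.994, 0.021], [0.02, -0.023, -1.0]]
ft_force: [-0.0, 0.5, -0.1]
grip_width: 0.0388
time_s: 25.4
position: [0.5489, 0.4217, 0.0223]
tool_rot: [[0.994, -0.104, 0.023], [-0.104, -0.994, 0.021], [0.021, -0.024, -1.0]]
ft_force: [-3.3, -2.6, 11.4]
grip_width: 0.0389
```

Contact at the expected 22.3 mm. Releasing.

```bash
python3 -m pendant '[[[0,0,0],0,-1],[[0,0,0],0,0.3],[[0,0,0],0,0.3],[[0,0,0],0,0.6],[[0,0,0],0,0.6],[[0,0,10],0,0.6],[[0,0,20],0,0.6],[[0,0,40],0,0.6],[[0,0,40],0,0.6]]'; python3 -m pendant '[[[10,-35,0],0,1],[[10,-50,0],0.04,1],[[15,-50,0],0.04,1],[[18,-50,0],0.04,1],[[18,-50,0],0.04,1],[[8,-30,0],0.04,1],[[0,-15,0],0,1],[[0,0,0],0,1]]'; python3 - <<'E'
from h import *
im,d=grab('top'); np.savez('t10.npz',im=im,d=d); print(env.observe()['position'])
a=cv2.resize(im[175:235,150:210],None,fx=6,fy=6,interpolation=2);b=cv2.resize(im[232:292,185:245],None,fx=6,fy=6,interpolation=2)
cv2.imwrite('pics/g10.png',np.hstack([a,b])[:,:,::-1])
h=cv2.cvtColor(im,cv2.COLOR_RGB2HSV)[232:292,185:245]; print(h[[25,20,20],[29,29,44]])
E
```

```text
time_s: 26.52
position: [0.5479, 0.4211, 0.1344]
tool_rot: [[0.994, -0.104, 0.019], [-0.104, -0.994, 0.019], [0.017, -0.021, -1.0]]
ft_force: [0.4, -0.5, 0.5]
grip_width: 0.0682
time_s: 27.52
position: [0.6296, 0.1344, 0.1453]
tool_rot: [[0.994, 0.104, 0.029], [0.103, -0.994, 0.03], [0.032, -0.027, -0.999]]
ft_force: [-0.5, 0.2, 1.0]
grip_width: 0.0853
[0.62948115 0.13505717 0.14533207]
[[ 18  72 145]
 [ 18  71 141]
 [ 19  69 155]]
```

View pics/g10.png

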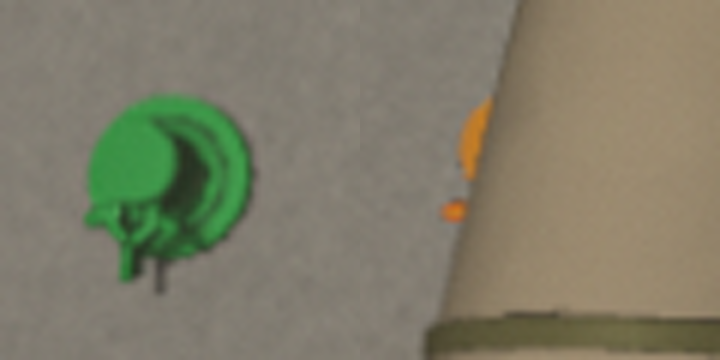

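Green stands on its plate, disc at crop (134,160). The arm hides orange for now. Next, descend on blue.

```bash
python3 -m pendant '[[[3,1,-20],0,1],[[0,0,-30],0,1],[[0,0,-20],0,1],[[0,0,0],0,1],[[0,0,0],0,1]]'; python3 - <<'E'
from h import *
print(onplane('top',[(150+134/6-.5,175+160/6-.5)],.05)*1000)
E
```

```text
time_s: 28.2
position: [0.6312, 0.1438, 0.0758]
tool_rot: [[0.993, 0.111, 0.032], [0.11, -0.993, 0.032], [0.035, -0.028, -0.999]]
ft_force: [-0.7, -0.2, -0.8]
grip_width: 0.0855
[[550.78918409 422.47371084  50.        ]]
```

```bash
python3 -m pendant '[[[2,-8,0],0,1],[[0,0,0],0,1],[[0,0,0],0,1]]'; python3 -m pendant '[[[0,0,-15],0,1],[[0,0,-15],0,1],[[0,0,-12],0,1],[[0,0,0],0,1],[[0,0,0],0,1]]'
```

```text
time_s: 28.58
position: [0.6341, 0.1356, 0.078]
tool_rot: [[0.993, 0.111, 0.035], [0.11, -0.993, 0.032], [0.038, -0.028, -0.999]]
ft_force: [0.2, 0.2, -0.1]
grip_width: 0.0851
time_s: 29.2
position: [0.6335, 0.1356, 0.032]
tool_rot: [[0.993, 0.111, 0.033], [0.11, -0.993, 0.032], [0.037, -0.028, -0.999]]
ft_force: [-0.4, 0.1, 0.9]
grip_width: 0.0854
```

```bash
python3 -m pendant '[[[0,0,-3],0,1],[[0,0,0],0,1],[[0,0,0],0,-1],[[0,0,0],0,-1],[[0,0,0],0,-1],[[0,0,0],0,-1],[[0,0,0],0,-1],[[0,0,0],0,-1]]' 35;  python3 -m pendant '[[[0,0,12],0,-1],[[0,0,20],0,-1],[[0,0,40],0,-1],[[0,0,15],0,-1],[[0,0,0],0,-1]]'
```

```text
time_s: 30.2
position: [0.6343, 0.1356, 0.0302]
tool_rot: [[0.993, 0.111, 0.036], [0.11, -0.993, 0.032], [0.039, -0.027, -0.999]]
ft_force: [0.1, -0.0, 0.9]
grip_width: 0.0486
time_s: 30.82
position: [0.6333, 0.1356, 0.1204]
tool_rot: [[0.993, 0.111, 0.034], [0.11, -0.993, 0.032], [0.037, -0.028, -0.999]]
ft_force: [-0.7, -0.7, -1.5]
grip_width: 0.0488
```

```bash
python3 -m pendant '[[[-2,-25,10],0,-1],[[-5,-52,0],0,-1],[[-5,-52,0],0,-1],[[-5,-52,0],0,-1],[[-5,-52,0],0,-1],[[-5,-52,0],0,-1],[[-5,-52,0],0,-1],[[-5,-52,0],0,-1],[[-5,-52,0],0,-1],[[-5,-52,0],0,-1],[[-5,-40,0],0,-1],[[0,0,0],0,-1]]';python3 -m pendant '[[[0,0,0],0,-1]]'
```

```text
time_s: 32.33
position: [0.5704, -0.411, 0.1093]
tool_rot: [[0.994, 0.112, 0.008], [0.111, -0.993, 0.046], [0.013, -0.045, -0.999]]
ft_force: [0.5, 0.7, -0.4]
grip_width: 0.049
time_s: 32.45
position: [0.5701, -0.4101, 0.1079]
tool_rot: [[0.994, 0.112, 0.006], [0.111, -0.993, 0.048], [0.012, -0.047, -0.999]]
ft_force: [-0.1, 0.9, -1.6]
grip_width: 0.0491
```

```bash
python3 -m pendant '[[[7,2,-10],0,-1],[[0,0,-25],0,-1],[[0,0,-20],0,-1],[[0,0,-10],0,-1],[[0,0,0],0,-1],[[0,0,0],0,-1]]'
```

```text
time_s: 33.2
position: [0.5807, -0.4011, 0.0392]
tool_rot: [[0.993, 0.119, 0.005], [0.118, -0.992, 0.051], [0.011, -0.05, -0.999]]
ft_force: [0.1, -0.3, -1.8]
grip_width: 0.0484
```

```bash
python3 -m pendant '[[[-3,-6,0],0,-1],[[0,0,0],0,-1],[[0,0,0],0,-1]]';python3 -m pendant '[[[0,0,-6],0,-1],[[0,0,-3],0,-1],[[0,0,0],0,-1]]'
```

```text
time_s: 33.58
position: [0.5778, -0.4082, 0.0409]
tool_rot: [[0.993, 0.119, 0.007], [0.118, -0.992, 0.048], [0.013, -0.047, -0.999]]
ft_force: [0.7, -0.7, -0.7]
grip_width: 0.0491
time_s: 33.95
position: [0.5778, -0.4081, 0.0311]
tool_rot: [[0.993, 0.118, 0.007], [0.118, -0.992, 0.049], [0.013, -0.048, -0.999]]
ft_force: [-0.1, 0.9, -1.1]
grip_width: 0.049
```

```bash
python3 -m pendant '[[[0,0,-3],0,-1]]';python3 -m pendant '[[[0,0,-2],0,-1]]';python3 -m pendant '[[[0,0,-1.5],0,-1]]'
```

```text
time_s: 34.08
position: [0.5779, -0.4081, 0.0282]
tool_rot: [[0.993, 0.119, 0.007], [0.118, -0.992, 0.048], [0.013, -0.047, -0.999]]
ft_force: [-0.8, -0.0, -2.1]
grip_width: 0.0489
time_s: 34.2
position: [0.5778, -0.4081, 0.0267]
tool_rot: [[0.993, 0.119, 0.007], [0.118, -0.992, 0.048], [0.013, -0.047, -0.999]]
ft_force: [-4.2, 3.0, 10.9]
grip_width: 0.0487
time_s: 34.33
position: [0.5778, -0.4081, 0.0266]
tool_rot: [[0.993, 0.119, 0.007], [0.118, -0.992, 0.048], [0.013, -0.047, -0.999]]
ft_force: [-5.7, 3.7, 12.3]
grip_width: 0.0488
```

Contact at the expected height. Release, rise, go part of the way and look at blue and orange.

```bash
python3 -m pendant '[[[0,0,0],0,-1],[[0,0,0],0,0.3],[[0,0,0],0,0.3],[[0,0,0],0,0.7],[[0,0,0],0,0.7],[[0,0,10],0,0.7],[[0,0,20],0,0.7],[[0,0,40],0,0.7],[[0,0,40],0,0.7],[[0,0,30],0,0.7]]'; python3 -m pendant '[[[-8,30,0],0,1],[[-13,50,0],0,1],[[-13,50,0],0,1],[[-13,50,0],0,1],[[-13,50,0],0,1],[[-13,50,0],0,1],[[-13,50,0],0,1],[[-6,20,0],0,1],[[0,0,0],0,1]]'; python3 - <<'E'
from h import *
im,d=grab('top'); np.savez('t11.npz',im=im,d=d); print(env.observe()['position'])
a=cv2.resize(im[172:232,435:495],None,fx=6,fy=6,interpolation=2);b=cv2.resize(im[232:292,185:245],None,fx=6,fy=6,interpolation=2)
cv2.imwrite('pics/g11.png',np.hstack([a,b])[:,:,::-1])
h=cv2.cvtColor(im,cv2.COLOR_RGB2HSV).astype(int); m=(h[...,1]>190)&(h[...,2]>150)&(abs(h[...,0]-14)<8); m[:, :185]=0;m[:,245:]=0;m[:230]=0;m[292:]=0
o=cv2.morphologyEx(m.astype(np.uint8),2,cv2.getStructuringElement(2,(7,7))); v,u=np.nonzero(o); print(len(u),u.mean(),v.mean(),np.ptp(u),np.ptp(v),onplane('top',[(u.mean(),v.mean())],.054)*1000)
v,u=np.nonzero(m); P=onplane('top',np.c_[u,v],.054)*1000; print(P[np.argsort(P[:,0])[:4]])
E
```

```text
time_s: 35.58
position: [0.577, -0.4074, 0.1712]
tool_rot: [[0.993, 0.119, 0.006], [0.118, -0.992, 0.05], [0.012, -0.049, -0.999]]
ft_force: [0.1, 0.3, 0.2]
grip_width: 0.0724
time_s: 36.7
position: [0.482, -0.0493, 0.1813]
tool_rot: [[0.993, 0.118, 0.02], [0.117, -0.992, 0.04], [0.025, -0.037, -0.999]]
ft_force: [-0.5, 0.3, 0.5]
grip_width: 0.0855
[ 0.48237728 -0.05006683  0.18118027]
214 210.46728971962617 256.17289719626166 15 16 [[402.75679776 302.70970872  54.        ]]
[[341.22076485 311.3826643   54.        ]
 [343.88481287 311.5377478   54.        ]
 [349.31433213 309.11032828  54.        ]
 [351.98173694 309.26564055  54.        ]]
```

View pics/g11.png

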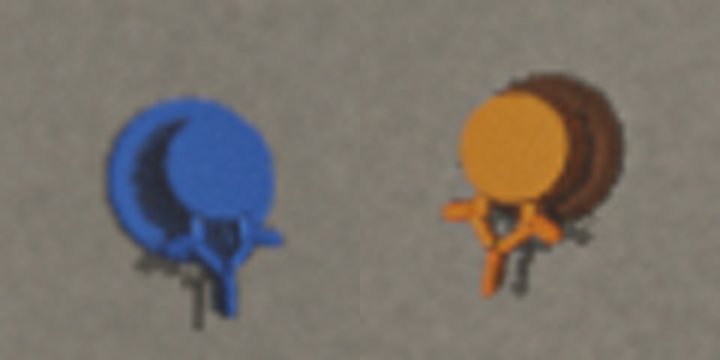

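Blue is on its plate, disc at crop (219,160). Orange disc is at crop (514,147), centre about (403,303), arch at about 172.5°. Going there.

```bash
python3 -m pendant '[[[-5,23,0],-0.03,1],[[-10,46,0],-0.03,1],[[-10,46,0],-0.03,1],[[-10,46,0],-0.03,1],[[-10,46,0],-0.03,1],[[-10,46,0],-0.03,1],[[-10,46,0],-0.03,1],[[-9,40,0],-0.03,1],[[-4,14,-20],0,1],[[0,0,-30],0,1],[[0,0,0],0,1],[[0,0,0],0,1]]'; python3 - <<'E'
from h import *
print(onplane('top',[(435+219.5/6-.5,172+160/6-.5)],.05)*1000)
E
```

```text
time_s: 38.25
position: [0.4179, 0.3014, 0.1316]
tool_rot: [[0.988, -0.151, 0.041], [-0.152, -0.988, 0.03], [0.035, -0.036, -0.999]]
ft_force: [-0.2, 0.4, -0.1]
grip_width: 0.0854
[[ 581.01371317 -405.86607545   50.        ]]
```

```bash
python3 -m pendant '[[[-15,1,-10],0.02,1],[[0,0,-20],0,1],[[0,0,-20],0,1],[[0,0,0],0,1],[[0,0,0],0,1]]'
```

```text
time_s: 38.88
position: [0.4083, 0.3016, 0.0867]
tool_rot: [[0.99, -0.135, 0.051], [-0.136, -0.99, 0.035], [0.046, -0.042, -0.998]]
ft_force: [0.1, -0.2, -0.1]
grip_width: 0.0853
```

```bash
python3 -m pendant '[[[-5,2,0],0,1],[[0,0,0],0,1],[[0,0,-20],0,1],[[0,0,-20],0,1],[[0,0,0],0,1],[[0,0,0],0,1]]'
```

```text
time_s: 39.62
position: [0.4047, 0.3046, 0.0497]
tool_rot: [[0.989, -0.134, 0.057], [-0.136, -0.99, 0.038], [0.052, -0.045, -0.998]]
ft_force: [-0.3, 0.6, -1.2]
grip_width: 0.0857
```

```bash
python3 -m pendant '[[[-1,-1,-16],0,1],[[0,0,-6],0,1],[[0,0,0],0,1]]'; python3 -m pendant '[[[0,0,0],0,-1],[[0,0,0],0,-1],[[0,0,0],0,-1],[[0,0,0],0,-1],[[0,0,0],0,-1],[[0,0,0],0,-1],[[0,0,0],0,-1]]' 35
```

```text
time_s: 40.0
position: [0.4049, 0.3043, 0.0297]
tool_rot: [[0.989, -0.133, 0.061], [-0.136, -0.99, 0.04], [0.056, -0.047, -0.997]]
ft_force: [-0.0, -0.0, -0.0]
grip_width: 0.0859
time_s: 40.88
position: [0.4055, 0.3046, 0.0312]
tool_rot: [[0.989, -0.133, 0.064], [-0.136, -0.99, 0.04], [0.058, -0.048, -0.997]]
ft_force: [-0.1, -0.2, 1.1]
grip_width: 0.0491
```

```bash
python3 -m pendant '[[[0,0,12],0,-1],[[0,0,25],0,-1],[[0,0,35],0,-1],[[5,-20,10],0,-1],[[10,-45,0],0,-1],[[11,-48,0],0,-1],[[11,-48,0],0,-1],[[11,-48,0],0,-1],[[11,-48,0],0,-1],[[10,-44,0],0,-1],[[5,-20,0],0,-1],[[0,0,0],0,-1]]'
```

```text
time_s: 42.38
position: [0.4815, -0.0267, 0.125]
tool_rot: [[0.989, -0.131, 0.075], [-0.134, -0.99, 0.04], [0.069, -0.05, -0.996]]
ft_force: [0.2, 1.0, -1.1]
grip_width: 0.0491
```

```bash
python3 -m pendant '[[[0,3,-10],0,-1],[[0,0,-25],0,-1],[[0,0,-25],0,-1],[[0,0,-15],0,-1],[[0,0,-5],0,-1],[[0,0,0],0,-1],[[0,0,0],0,-1]]'
```

```text
time_s: 43.25
position: [0.4796, -0.0168, 0.0426]
tool_rot: [[0.99, -0.124, 0.074], [-0.127, -0.991, 0.042], [0.068, -0.051, -0.996]]
ft_force: [0.3, 0.1, -0.8]
grip_width: 0.0487
```

```bash
python3 -m pendant '[[[1,-4,-4],0,-1],[[0,0,0],0,-1],[[0,0,0],0,-1]]';python3 -m pendant '[[[0,0,-5],0,-1],[[0,0,-3],0,-1],[[0,0,0],0,-1]]'
```

```text
time_s: 43.62
position: [0.4811, -0.0213, 0.0393]
tool_rot: [[0.989, -0.124, 0.076], [-0.127, -0.991, 0.041], [0.071, -0.05, -0.996]]
ft_force: [-0.1, 0.6, -1.0]
grip_width: 0.0484
time_s: 44.0
position: [0.4811, -0.0213, 0.0307]
tool_rot: [[0.989, -0.124, 0.076], [-0.127, -0.991, 0.041], [0.07, -0.05, -0.996]]
ft_force: [0.9, -0.8, -1.5]
grip_width: 0.0489
```

```bash
python3 -m pendant '[[[0,0,-2],0,-1]]';python3 -m pendant '[[[0,0,-2],0,-1]]';python3 -m pendant '[[[0,0,-1.5],0,-1]]'
```

```text
time_s: 44.12
position: [0.4811, -0.0214, 0.0286]
tool_rot: [[0.989, -0.124, 0.076], [-0.127, -0.991, 0.041], [0.071, -0.05, -0.996]]
ft_force: [-0.3, -0.1, -0.2]
grip_width: 0.0488
time_s: 44.25
position: [0.4817, -0.0214, 0.0271]
tool_rot: [[0.989, -0.124, 0.078], [-0.127, -0.991, 0.041], [0.072, -0.05, -0.996]]
ft_force: [-7.2, 2.4, 27.1]
grip_width: 0.049
time_s: 44.38
position: [0.4817, -0.0213, 0.027]
tool_rot: [[0.989, -0.124, 0.079], [-0.127, -0.991, 0.04], [0.073, -0.05, -0.996]]
ft_force: [-10.7, 2.0, 34.3]
grip_width: 0.0485
```

Contact at the expected 27 mm. Releasing and backing off for a final check.

```bash
python3 -m pendant '[[[0,0,0.5],0,-1],[[0,0,0],0,-1],[[0,0,0],0,0.3],[[0,0,0],0,0.3],[[0,0,0],0,0.7],[[0,0,0],0,0.7],[[0,0,10],0,0.7],[[0,0,20],0,0.7],[[0,0,40],0,0.7],[[0,0,50],0,0.7],[[0,0,50],0,0.7],[[0,0,10],0,0.7]]'; python3 -m pendant '[[[-20,-40,0],0,0.7],[[-25,-48,0],0,0.7],[[-25,-48,0],0,0.7],[[-25,-48,0],0,0.7],[[-25,-48,0],0,0.7],[[-25,-48,0],0,0.7],[[-25,-48,0],0,0.7],[[-25,-48,0],0,0.7],[[0,-40,0],0,0.7],[[0,0,0],0,0.7],[[0,0,0],0,0.7]]'; python3 - <<'E'
from h import *
im,d=grab('top'); s,_=grab('side')
f=lambda i,u,v,r=30:cv2.resize(i[v-r:v+r,u-r:u+r],(260,260),interpolation=2)
T=[(178,205),(331,233),(467,202)]; S=[(281,320),(354,212),(348,152)]
cv2.imwrite('pics/f.png',np.vstack([np.hstack([f(im,*p) for p in T]),np.hstack([f(s,*p) for p in S])])[:,:,::-1])
a=np.hstack([f(im,379,177),f(s,312,180),f(im,422,257)]); cv2.imwrite('pics/f2.png',a[:,:,::-1])
# top-face discs: bright disc by opening (plates excluded by depth)
for n,p,c,R in[('green',(178,205),(548,422),20),('orange',(331,233),(478.6,-22.3),25),('blue',(467,202),(577.2,-407.9),25),('white',(379,177),(644,-157.5),20)]:
  C=cloud('top',d)*1000; w=C[p[1]-22:p[1]+22,p[0]-22:p[0]+22].reshape(-1,3); k=w[(w[:,2]>46)&(w[:,2]<56)]; 
  k=k[k[:,0]>c[0]-22]; print(n,len(k),np.round(k[:,2].mean(),1),'off',np.round((np.percentile(k[:,:2],2,0)+np.percentile(k[:,:2],98,0))/2-c,1),np.round(np.ptp(k,0)[:2]))
E
```

```text
time_s: 45.88
position: [0.4804, -0.021, 0.2158]
tool_rot: [[0.989, -0.124, 0.079], [-0.127, -0.991, 0.04], [0.074, -0.05, -0.996]]
ft_force: [-0.5, -0.4, -0.3]
grip_width: 0.0723
time_s: 47.25
position: [0.2742, -0.4449, 0.2121]
tool_rot: [[0.989, -0.123, 0.076], [-0.127, -0.991, 0.049], [0.07, -0.058, -0.996]]
ft_force: [0.5, -0.4, 0.5]
grip_width: 0.0728
green 150 49.0 off [ 2.1 -0.5] [38. 40.]
orange 228 48.9 off [2.1 2.9] [47. 47.]
blue 226 48.7 off [0.3 2.2] [45. 50.]
white 145 48.8 off [4.2 2. ] [38. 36.]
```

View pics/f.png

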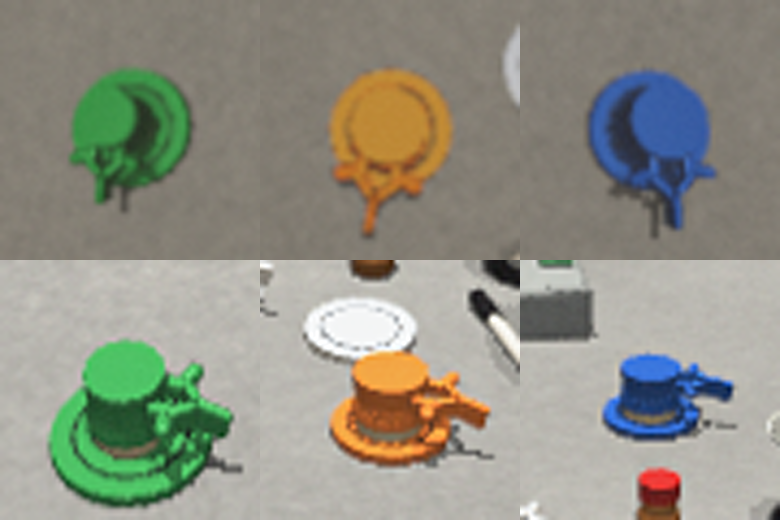

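View pics/f2.png

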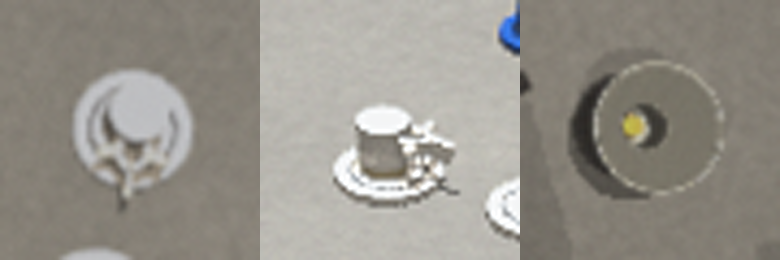

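All four stand upright at about 49 mm (50 expected) and the plug is in the tube. White reads about 4 mm off centre in the top view, so I cross-check in the side view, relative to the unoccluded plates in the first picture.

```bash
python3 - <<'E'
from h import *
s0=np.load('side0.npz')['im']; t0=np.load('top0.npz')['im']
s,ds=grab('side'); t,dt=grab('top')
def big(m): 
  c=max(cv2.findContours(m.astype(np.uint8),0,1)[0],key=cv2.contourArea).reshape(-1,2); return c
for n,i0,i1,dd,p in[('side',s0,s,ds,(312,187)),('top',t0,t,dt,(379,177))]:
  b=(p[0]-24,p[1]-24,p[0]+24,p[1]+24)
  c0=onplane(n,big(mask(i0,'white',(p[0]-20,p[1]-15,p[0]+20,p[1]+19))),.008)[:,:2]*1000; e0=cv2.fitEllipse(c0.astype(np.float32))
  C=cloud(n,dd)[...,2]*1000; h=cv2.cvtColor(i1,cv2.COLOR_RGB2HSV)
  m=mask(i1,'white',b)&(C>43)
  m=cv2.morphologyEx(m.astype(np.uint8),2,cv2.getStructuringElement(2,(5,5)))
  c1=onplane(n,big(m),.05)[:,:2]*1000; e1=cv2.fitEllipse(c1.astype(np.float32)); print(n,np.round(e0[:2],1).tolist() if 0 else (np.round(e0[0],1),np.round(e0[1],1)),(np.round(e1[0],1),np.round(e1[1],1)))
E
```

```text
side (array([ 645.2, -164.9]), array([150. , 242.5])) (array([ 646.2, -153. ]), array([33.9, 34.7]))
top (array([ 644.6, -157.8]), array([78.1, 79.7])) (array([ 648.1, -155.3]), array([36.2, 38.2]))
```

Offset is about 3–4 mm, of the same sign on all plates, so partly camera bias. White's body is well inside its 58 mm circle. Handing in.

```bash
python3 - <<'E'
from h import *
o=env.observe(); print(o['time_s'],abs(o['qvel']).max(),o['ft_force']); print(ticket.close_job())
E
```

```text
47.45 0.3267912698634823 [ 0.65046139  0.2181774  -0.14156822]
the job is handed in; nothing more can be done
None
```

The job is handed in at 47.5 s of the 144 s allowed. I dropped the plug into the funnel's tube before moving any vertebra. Then I set white, green, blue and orange each on the plate of its own colour, with white on the far one of the two white plates.

- **Plug:** the last top picture shows it down in the tube.
- **Upright and released:** all four vertebrae stand cream side down with their tops at about 49 mm, against 50 mm expected. The gripper is open and well clear of everything.
- **Centring:** the top view shows offsets of about 2 mm for green and blue, 3.6 mm for orange and 4 to 4.6 mm for white. They mostly lie in the same direction, so part of this may be the camera calibration. I did not nudge any of them.
- **Failed check:** the side-view check of white's offset was unusable because the plate's outline could not be fitted. White's off-centre reading therefore rests on the top view alone.
- **Force and tilt:** setting white down, the wrist force briefly reached about 44 N through the held piece, and orange peaked at about 34 N. The tool's tilt drifted to about 5° by the end, but the pieces still stood upright.

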